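# Load a reference cell on the optical bench and bring it into the beam

## Robot

A 6-joint arm with a two-finger parallel gripper is mounted at the origin on the work surface. World frame = base frame: x ahead of the robot, y to its left, z up, the work surface at z = 0. Lengths are in m, angles in rad, forces in N, time in s.
With the tool pointing down it reaches from about 0.325 to 0.925 m from the base axis. Payload 3.1 kg.
Tool frame: the origin (TCP) lies at the very end of the fingers, on their centre line; the grasp point (between the pads) lies 19 mm behind it; y points along the fingers, z is the direction in which the jaws open and shut, and the axes are right-handed (so a half turn about y gives the same grasp; the last joint's range is limited). The gripper opens to 85 mm and grips with 20 to 120 N. Pads are 22 mm wide; open, the fingers measure 114 mm over their backs; the gripper's body (76 mm by 85 mm) begins 54 mm behind the grasp point. The pads swing forward as they close: fully open they stand 13 mm farther back than shut.
Start: joints at [1.213, 0.217, 1.613, -0, 1.311, -0.112], TCP at [0.152, 0.606, 0.231] pointing down, gripper open.
Joint ranges: [-2.75, 2.75], [-0.78, 2.1], [0.31, 2.55], [-1.13, 4.27], [0.13, 2.63], [-2.58, 2.58]. Speed limits (rad/s): [2.79, 2.79, 3.14, 3.14, 3.14, 3.14].

## Interface

Orientations are given as a rotation vector (axis times angle).
In Python, from rig import robot gives the robot as it stands.
- The arm moves only by the shell command python3 -m inch 'ROWS' [FORCE]. ROWS is JSON, a list of rows, each a list of 7 numbers: the shift along the tool's x, y, z in cm, then the turn, a rotation vector about the tool's x, y, z in units of 5 degrees (1.0 is 5 degrees), then the finger opening in cm, from 0 to 8.54. In form: [[dx, dy, dz, rx, ry, rz, fingers], ...]. A call has 1 to 5 rows; each row shifts and turns the commanded pose from where the row before left it, along the tool's axes as they then stand; what a row does not reach is not made up. A row lasts 1/12 s, in which the tool goes at most 41.7 mm and 7.16 degrees, less where a joint would pass 70% of its speed; a pose out of reach is approached as far as the arm can. A call with a gripper value outside its range is refused whole. The fingers move at their own pace and stop on an object; FORCE is the grip in N (left out, the last holds). Time passes only in rows, so rows that do not move let the fingers close. It gives the time, the measured TCP pose, the force and the opening at its end, in the units of the state.
- robot.read_state(): the state, without advancing time (a new reading comes with each control period).
- robot.camera(name): name is "scene" or "side" or "wrist"; returns the picture (480x640x3 uint8, blue, green, red); there is no depth.
- robot.camera_info(name): a dict with "fx", "fy", "cx", "cy" (pixels), "pose" (4x4, takes a point from camera to world coordinates). Camera axes: x right, y down, z forward; pixel columns grow to the right and rows downward; lengths in m; the calibration is good to about 2 mm. A picture is of the moment at which its call begins: read the wrist's pose just before it. camera_info takes no time and is no camera call; for the wrist camera it gives the pose at the moment of the call.
- robot.job_done(): hands the job in, once; it reports no verdict.
The state is a dict: "clock": time; "joint_positions": joint angles; "qd": joint speeds; "joint_efforts": joint torques, N m; "tcp_pos": TCP position; "ee_rot": TCP orientation; "wrist_force": force on the tool from outside, world axes, zero at the start; "moment": the same for the moment, N m; "gripper_width": finger opening in m.
Only numpy, scipy, OpenCV 4.12 (cv2) and the standard library are available. Lean on these libraries where they do the work, as an engineer would, in place of code of your own. Each camera call takes 0.05 s, during which the arm holds its last target. There are 200 camera calls.

## Task

Take the green-capped reference gas cell from the tray, set it fully down into the pocket of the slide on the optical bench without dropping it, let go of it, and swing the red clamp lever shut over it. Then take the slide's black knob and run the slide in towards the blue lamp and detector until you feel its ball click into the notch that puts the cell in the beam; do not force it on through the notch. Finish there, still holding the knob so the reading can be taken, and leave the other things on the bench and table where they are.

Things in the scene. Friction and masses are not known exactly. Their poses are not given: they have to be found in the camera images.
- cell_green_mid (a point): Centre (half-way up) of the green-capped reference cell: an upright aluminium block 56 mm long (its x), 30 mm wide (its y, the width to grip), 44 mm tall, about 0.15 kg, the top 6 mm green, foot 1.5 mm narrower all round, a glass window in each short end. A half turn makes no difference. It stands in the tray in any of three places.
- tray_floor (a point): Middle of the grey tray's floor, 4 mm above the table; the tray is 226 mm (x) by 116 mm (y). Three cells stand in line along its x, lengths along x, 14 mm apart, places shared out at random. Its rim is 8 mm above the floor and about 39 mm clear of the cells' long sides.
- cell_yellow_mid (a point): Centre of the yellow-capped cell, same size, in the same tray; to be left alone.
- cell_white_mid (a point): Centre of the white-capped cell, same size, in the same tray; to be left alone.
- seat (a point): Where the centre of a fully seated cell lies in the slide's pocket; moves with the slide. x: along the seated cell's length, towards the lamp; y: along the rail, the way to slide in; z up. The pocket's floor is the deck, 22 mm below. Black walls up to 19 mm high with flared tops hold the ends and corners with 3 mm play along x, 2 mm along y; the middle 37 mm of the sides facing +y and -y is open for fingers.
- slide (a joint): Position of the aluminium slide on its rail, m, growing along the seat's y towards lamp and detector; 0 to 0.165 (end stop). About 2 N of friction; it stays where it is left. Its flat deck, 40 mm above the table, is 76 mm wide and runs from 42 mm ahead of the seat to 130 mm behind it.
- beam (a point): Point on the optical head's beam, 62 mm above the table; axes as the seat's. With the slide in its notch, the seat coincides with it. The head (blue lamp housing on one side, blue detector on the other, each 46 mm or more from the rail's middle, 44 mm long along the rail, at most 95 mm above the table) stands at a different place along the rail each time.
- plunger (a point): Spring-loaded steel ball at the detector's foot, level with the beam along the rail. It bears on a brass track on the slide's edge: from about 28 mm before the notch it rides a shallow ramp (total push 4 to 6 N); over the last 4 mm it drops into a V notch and pulls the slide in; beyond, a steeper and higher flank resists with more than 10 N, giving way some 6 mm past the notch if forced.
- knob: The slide's round black knob, upright, 26 mm in diameter, 26 mm tall, on a short stem at the trailing end of the slide; it can spin on its stem. This point is its centre, 24 mm above the deck (64 mm above the table), 105 mm behind the seat along the seat's -y. The deck around it is flat and clear.
- lever (a joint): Angle of the red clamp lever, rad: 0 shut (at its stop), growing as it opens (anticlockwise seen from above), 2.7 fully open. It turns about an upright pivot and stays where it is left; about 0.3 N at its knob moves it. It cannot shut over a cell that is not fully down.
- lever_knob (a point): Middle of the upright red finger knob at the lever's tip, 12 mm in diameter, 24 mm tall, its foot on the arm; 104 mm above the table. It moves in a level circle of radius 73 mm about the pivot. Shut, it lies at x +34 mm, y 0 from the seat.
- lever_pivot (a point): The lever's pivot axis, at the arm's mid-height (arm 6 mm thick, 14 mm wide, 2 mm above a seated cell's top): x -32 mm, y +31 mm from the seat. Shut, the dog-legged arm leaves the pivot aslant for about 39 mm, then runs straight along x over the cell's middle.
- dial_gauge: Dark green round dial gauge, 96 mm across, 33 mm tall, lying face up on the table near the robot, to its right; origin at its underside. Leave alone.
- interferometer: Blue hand-held optical gas detector standing to the right of the bench, 70 x 120 x 75 mm with a black eyepiece on top; origin at its underside. Leave alone.
- screwdriver: Screwdriver with orange handle lying on the table to the right of the bench. Leave alone.
- brush: Lens brush lying on the table between the robot and the tray. Leave alone.
- cleaner: Small amber bottle, 48 mm across, 85 mm tall, left of the tray. Leave alone.
- lens_cap: Dark lens cap, 40 mm across, 14 mm tall, on the breadboard's near left corner. Leave alone.
Not all that is in view belongs to the job. Leave any pink or purple look-alike of the part that bears cell_green_mid alone.

How it is judged:
On the way, in this order (a step that is already met when the one before it is completed fails the run):
1. the green cell stands fully down in the slide's pocket, released, the lever still open (distance between cell_green_mid and seat below 0.004 m and angle between the x axis of cell_green_mid and the x axis of seat, either way round below 0.12 rad and angle between cell_green_mid's own z axis and vertical below 0.07 rad and contact force between the fingers and cell_green below 0.1 N and value of joint lever above 0.5 rad), for 0.2 s.
2. the clamp lever is shut over the seated cell (distance between cell_green_mid and seat below 0.004 m and angle between the x axis of cell_green_mid and the x axis of seat, either way round below 0.12 rad and angle between cell_green_mid's own z axis and vertical below 0.07 rad and value of joint lever below 0.1 rad), for 0.2 s.
3. the slide rests in its notch with the cell in the beam and the fingers on the knob (all of step 2 and y of seat in the frame of beam between -0.002 and 0.002 m and contact force between the fingers and knob above 2 N and velocity of joint slide between -0.01 and 0.01 m/s), for 0.3 s.
At the end, for the whole second after the job is handed in: The green cell is seated in the slide's pocket (centre within 4 mm of its seat, square and upright), the clamp lever is shut (within 0.1 rad), the slide stands still within 2 mm of its notch, and the fingers still hold the knob (contact force above 2 N) (all of step 3); the arm keeps its last pose, push and grip.
It fails at once if the slide was forced through its notch (8 mm or more past it) (y of seat in the frame of beam above 0.008 m).
It fails at once if the green cell was dropped (falls free for more than about 15 mm) (linear speed of cell_green above 0.55 m/s and contact force between the fingers and cell_green below 0.05 N).
It fails at once if another thing was moved by more than 20 mm (distance of any of cell_yellow_mid, cell_white_mid, dial_gauge, interferometer, screwdriver, brush, cleaner, lens_cap from where it was at the start of the episode above 0.02 m).
It also fails if it takes over 72 s, if anything falls off the work surface, if the arm or the gripper's body presses on something with over 40 N, if the wrist force passes 120 N, or if a joint passes its speed limit or range.

## Working session

There is one attempt and no reset: what is moved stays moved. The work goes in short steps, Python scripts to look and compute and a shell command to move; the robot and the scene stay as the last step left them, time stands still between calls to the robot, and variables do not carry over. Pictures are saved under pics/ and viewed, about 8 in all and at most 12, crops included, and the job is handed in when it is done.

```bash
ls; mkdir -p pics; python3 - <<'E'
from rig import robot
import cv2,numpy as np
s=robot.read_state();print(s)
for n in("scene","side"):
    im=robot.camera(n);cv2.imwrite(f"pics/{n}0.png",im);i=robot.camera_info(n);print(n,i['fx'],i['cx'],i['cy'],np.round(i['pose'],3).tolist())
E
```

```text
pics
{'clock': 0.0, 'joint_positions': array([ 1.21275716e+00,  2.17774473e-01,  1.61494144e+00, -2.69113978e-06,
        1.31130278e+00, -1.12207011e-01]), 'qd': array([ 4.38568640e-04, -1.22330261e-03, -6.61333843e-05, -1.10231824e-03,
        2.01198506e-03, -4.62697723e-04]), 'joint_efforts': array([ 7.53037602e-04, -3.96842229e+01, -3.03854084e+01, -5.07367793e-05,
        9.72248556e-03, -1.69561474e-05]), 'tcp_pos': array([0.15179571, 0.6054385 , 0.22995186]), 'ee_rot': array([-1.56452939,  0.19349307, -0.19260715]), 'wrist_force': array([-0.26909322, -0.15928466,  0.01320483]), 'moment': array([-0.00940931, -0.00819621, -0.01890465]), 'gripper_width': 0.08520971081086566}
scene 461.68884641859194 322.5466081160804 241.61600221433304 [[0.026, 0.771, -0.637, 1.099], [1.0, -0.017, 0.02, 0.004], [0.005, -0.637, -0.771, 0.9], [0.0, 0.0, 0.0, 1.0]]
side 439.00126519351613 312.83799138809377 235.77008222022044 [[0.95, -0.179, 0.256, 0.118], [-0.312, -0.588, 0.746, -0.86], [0.017, -0.788, -0.615, 0.826], [0.0, 0.0, 0.0, 1.0]]
```

View pics/scene0.png

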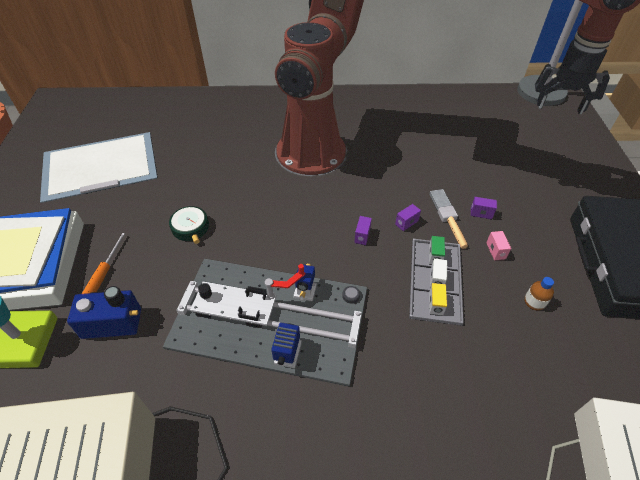

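View pics/side0.png

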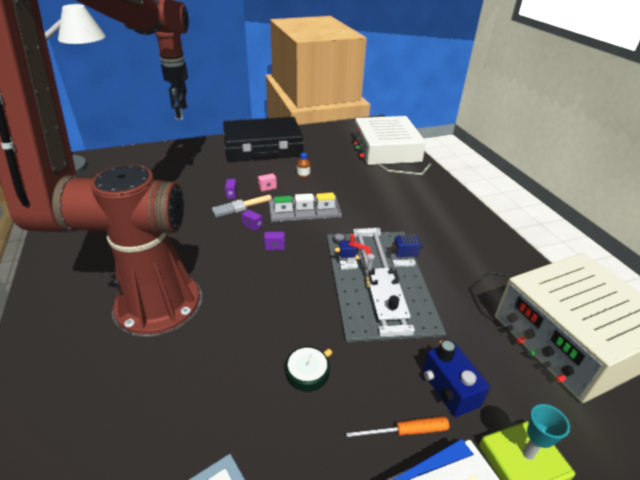

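The scene view shows the tray with green at (437,246), white and yellow below it. On the bench are the slide's knob at (205,290), the pocket near (255,302), the open red lever from (270,283) to (302,268), the lamp at (286,342) and the detector at (307,278). The side view agrees.

```bash
cat > h.py <<'E'
from rig import robot
import cv2,numpy as np
from scipy.spatial.transform import Rotation as R
def ray(i,uv,z):
    T=np.array(i['pose']);d=T[:3,:3]@np.array([(uv[0]-i['cx'])/i['fx'],(uv[1]-i['cy'])/i['fy'],1.])
    return T[:3,3]+d*(z-T[2,3])/d[2]
def proj(i,p):
    T=np.array(i['pose']);c=T[:3,:3].T@(np.array(p)-T[:3,3]);return np.array([c[0]/c[2]*i['fx']+i['cx'],c[1]/c[2]*i['fy']+i['cy']])
HSV=dict(green=((45,90,40),(80,255,255)),yellow=((22,120,120),(33,255,255)),red=((0,150,80),(6,255,255)),blue=((110,120,40),(128,255,255)))
def blobs(im,c,amin=30):
    m=cv2.inRange(cv2.cvtColor(im,cv2.COLOR_BGR2HSV),*HSV[c])
    n,l,s,ce=cv2.connectedComponentsWithStats(m)
    return [(int(s[k][4]),ce[k],cv2.minAreaRect(np.argwhere(l==k)[:,::-1].astype(np.float32))) for k in range(1,n) if s[k][4]>=amin]
def toward(p,yaw=None):
    """rows needed (cm, 5deg units) from measured pose to TCP p with tool z at yaw from world y, pointing down"""
    s=robot.read_state();r=R.from_rotvec(s['ee_rot']);M=r.as_matrix()
    print('tcp',s['tcp_pos'].round(4),'yawx',np.degrees(np.arctan2(M[1,0],M[0,0])).round(2),'down',M[:,1].round(3),'shift cm',(M.T@(np.array(p)-s['tcp_pos'])*100).round(2))
    if yaw is not None:
        c,sn=np.cos(yaw),np.sin(yaw);T=np.array([[c,0,-sn],[sn,0,c],[0,-1,0]])
        print('turn',(np.degrees((r.inv()*R.from_matrix(T)).as_rotvec())/5).round(2),'shift in new axes',(T.T@(np.array(p)-s['tcp_pos'])*100).round(2))
E
python3 - <<'E'
from h import *
for n in("scene","side"):
    im=cv2.imread(f"pics/{n}0.png");i=robot.camera_info(n)
    for c in HSV:
        for a,ce,r in blobs(im,c): print(n,c,a,ce.round(1),ray(i,ce,dict(green=.046,yellow=.046,red=.1,blue=.08)[c]).round(3))
i=robot.camera_info("scene")
for nm,uv,z in(("knob",(205,288),.077),("tray1",(414,239),.012),("tray2",(461,241),.012),("tray3",(463,322),.012),("tray4",(411,318),.012),("lever",(302,268),.104)):print(nm,ray(i,uv,z).round(3))
print(R.from_rotvec(robot.read_state()['ee_rot']).as_matrix().round(3)); w=robot.camera_info("wrist");print(np.round(w['pose'],3).tolist(),w['fx'])
im=cv2.imread("pics/scene0.png")[250:390,150:380];cv2.imwrite("pics/b0.png",cv2.resize(im,None,fx=3.4,fy=3.4,interpolation=cv2.INTER_CUBIC))
E
```

```text
scene green 41 [201.6 223.1] [ 0.327 -0.271  0.046]
scene green 65 [178.8 231.6] [ 0.354 -0.323  0.046]
scene green 253 [438.  245.6] [0.412 0.302 0.046]
scene yellow 331 [438.8 294.7] [0.55  0.278 0.046]
scene red 257 [289.5 278.9] [ 0.538 -0.047  0.1  ]
scene blue 640 [550.2  33. ] [-0.561  0.894  0.08 ]
scene blue 72 [578.9  19.1] [-0.67   1.043  0.08 ]
scene blue 55 [570.7  36.8] [-0.531  0.96   0.08 ]
scene blue 413 [ 50.  221.1] [ 0.344 -0.622  0.08 ]
scene blue 41 [ 54.5 253.5] [ 0.443 -0.578  0.08 ]
scene blue 233 [ 47.8 272.9] [ 0.497 -0.574  0.08 ]
scene blue 220 [307.6 275.9] [ 0.517 -0.009  0.08 ]
scene blue 86 [547.1 282. ] [0.545 0.507 0.08 ]
scene blue 56 [  7.5 288.6] [ 0.536 -0.645  0.08 ]
scene blue 2429 [104.1 316.4] [ 0.608 -0.422  0.08 ]
scene blue 597 [285.7 343.6] [ 0.678 -0.052  0.08 ]
side green 117 [282.4 198.8] [0.41  0.301 0.046]
side green 58 [559.4 341. ] [ 0.852 -0.437  0.046]
side green 62 [566.2 347.1] [ 0.854 -0.456  0.046]
side green 38 [532.4 351.9] [ 0.773 -0.444  0.046]
side green 66 [573.  353.5] [ 0.855 -0.474  0.046]
side green 164 [308.  378.
[... 390 characters left out ...]
13.3] [-0.686  3.235  0.08 ]
side blue 62 [107.6  16.3] [-0.204  3.014  0.08 ]
side blue 44 [302.8 155.1] [0.542 0.507 0.08 ]
side blue 355 [406.8 247.6] [ 0.655 -0.077  0.08 ]
side blue 202 [346.7 249.5] [ 0.497 -0.037  0.08 ]
side blue 2385 [456.4 381. ] [ 0.553 -0.474  0.08 ]
side blue 1066 [437.4 459.8] [ 0.438 -0.596  0.08 ]
knob [ 0.542 -0.228  0.077]
tray1 [0.362 0.258 0.012]
tray2 [0.371 0.375 0.012]
tray3 [0.6   0.329 0.012]
tray4 [0.587 0.217 0.012]
lever [ 0.513 -0.02   0.104]
[[ 0.97  -0.001  0.243]
 [-0.243 -0.002  0.97 ]
 [-0.    -1.    -0.002]]
[[0.243, 0.936, 0.254, 0.087], [0.97, -0.234, -0.065, 0.621], [-0.001, 0.262, -0.965, 0.371], [0.0, 0.0, 0.0, 1.0]] 373.30969355642515
```

Green is at about (0.411, 0.302) and yellow at (0.549, 0.278), 140 mm apart as it should be, so the tray's yaw is about -9.7°. I'll move above the green cell and look with the wrist camera.

```bash
python3 -m inch '[[3.25,0.3,-2.33,0,0,0,8.5],[3.25,0.3,-2.33,0,0,0,8.5],[3.25,0.3,-2.33,0,0,0,8.5],[3.25,0.3,-2.33,0,-0.2,0,8.5],[3.25,0.3,-2.33,0,-0.2,0,8.5]]' 40
python3 -m inch '[[3.25,0.3,-2.33,0,-0.2,0,8.5],[3.25,0.3,-2.33,0,-0.27,0,8.5],[3.25,0.3,-2.33,0,0,0,8.5],[3.25,0.3,-2.33,0,0,0,8.5],[3.25,0.3,-2.33,0,0,0,8.5]]'
python3 -m inch '[[0,0,0,0,0,0,8.5],[0,0,0,0,0,0,8.5]]'
python3 - <<'E'
from h import *
w=robot.camera_info("wrist");im=robot.camera("wrist");cv2.imwrite("pics/w1.png",im)
for c in("green","yellow"):
    for a,ce,r in blobs(im,c,300):
        print(c,a,ce.round(1),r); P=[ray(w,q,.048).round(4) for q in cv2.boxPoints(r)];print(P,np.mean(P,0))
toward((.411,.3015,.15),np.radians(-9.7))
E
```

```text
clock: 0.52
tcp_pos: [0.2822, 0.4523, 0.2155]
ee_rot: [-1.565, 0.165, -0.164]
wrist_force: [0.9, 0.5, -0.7]
gripper_width: 0.0851
clock: 0.93
tcp_pos: [0.4211, 0.3083, 0.2008]
ee_rot: [-1.567, 0.134, -0.133]
wrist_force: [0.9, 0.5, -0.1]
gripper_width: 0.085
clock: 1.1
tcp_pos: [0.4213, 0.3083, 0.2006]
ee_rot: [-1.567, 0.138, -0.136]
wrist_force: [-1.0, 0.6, -0.6]
gripper_width: 0.0849
green 2575 [313.8 206.7] ((313.5, 207.0), (68.0, 37.0), 90.0)
[array([0.3809, 0.291 , 0.048 ]), array([0.3859, 0.3194, 0.048 ]), array([0.4403, 0.3101, 0.048 ]), array([0.4351, 0.2802, 0.048 ])] [0.41055  0.300175 0.048   ]
yellow 1938 [316.2 358.8] ((316.2803039550781, 359.12823486328125), (58.585872650146484, 33.49733352661133), 88.02507019042969)
[array([0.5156, 0.2675, 0.048 ]), array([0.5196, 0.2965, 0.048 ]), array([0.5788, 0.2883, 0.048 ]), array([0.5746, 0.2578, 0.048 ])] [0.54715  0.277525 0.048   ]
tcp [0.4204 0.3094 0.2007] yawx -9.87 down [-0.002 -0.    -1.   ] shift cm [-0.78  5.08 -0.94]
turn [ 0.   -0.03 -0.02] shift in new axes [-0.79  5.07 -0.94]
```

View pics/w1.png

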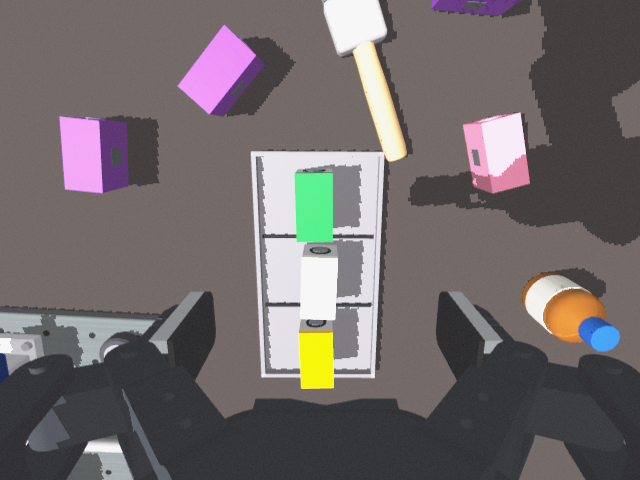

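View pics/b0.png

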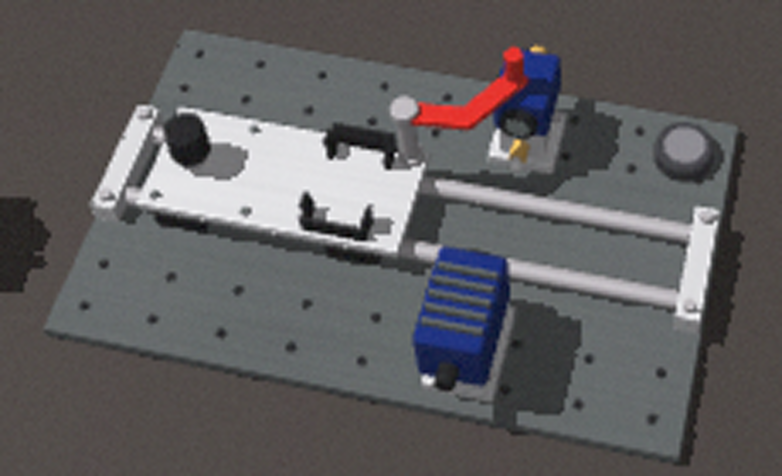

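The wrist view shows the green cap at (314,207) with clear space at its sides, and it agrees with the scene camera to about 1 mm. The bench crop shows the black knob at (187,138), the pocket's black brackets at (360,140) and (337,220), the pivot post at (404,110) and the red finger knob at (513,65). I'll descend with the fingers part open so they stay inside the tray rim.

```bash
python3 -m inch '[[-0.2,2.4,-0.2,0,0,0,5.5],[-0.2,2.4,-0.2,0,0,0,5.5],[-0.2,2.4,-0.2,0,0,0,5.5],[-0.2,2.4,-0.2,0,0,0,5.5],[0,2.4,-0.2,0,0,0,5.5]]' 40
python3 -m inch '[[0,1.4,0,0,0,0,5.5],[0,1.4,0,0,0,0,5.5],[0,1.4,0,0,0,0,5.5],[0,1.4,0,0,0,0,5.5],[0,1.2,0,0,0,0,5.5]]'
python3 -m inch '[[0,0,0,0,0,0,5.5],[0,0,0,0,0,0,5.5]]'
python3 -c "
from h import *
toward((.4105,.301,.012),np.radians(-9.7))"
```

```text
clock: 1.57
tcp_pos: [0.409, 0.3029, 0.0803]
ee_rot: [-1.566, 0.132, -0.131]
wrist_force: [0.9, 0.4, 0.4]
gripper_width: 0.0548
clock: 1.98
tcp_pos: [0.4092, 0.3028, 0.0123]
ee_rot: [-1.567, 0.132, -0.13]
wrist_force: [-0.5, -0.6, 0.2]
gripper_width: 0.0547
clock: 2.15
tcp_pos: [0.4095, 0.302, 0.0126]
ee_rot: [-1.568, 0.134, -0.131]
wrist_force: [0.3, -0.2, 0.9]
gripper_width: 0.055
tcp [0.4095 0.302  0.0126] yawx -9.64 down [-0.002 -0.001 -1.   ] shift cm [ 0.11  0.06 -0.08]
turn [ 0.01  0.01 -0.02] shift in new axes [ 0.11  0.06 -0.08]
```

```bash
python3 -m inch '[[0,0,0,0,0,0,2],[0,0,0,0,0,0,2],[0,0,0,0,0,0,2],[0,0,0,0,0,0,2],[0,0,0,0,0,0,2]]' 40
python3 -m inch '[[0,0,0,0,0,0,2],[0,-0.5,0,0,0,0,2],[0,-2,0,0,0,0,2],[0,-3,0,0,0,0,2],[0,-4,0,0,0,0,2]]'
python3 -m inch '[[0,-4,0,0,0,0,2],[0,-4,0,0,0,0,2],[0,-1,0,0,0,0,2],[0,0,0,0,0,0,2]]'
python3 - <<'E'
from h import *
i=robot.camera_info("scene")
f=lambda u,v:(150+u/3.4-.35,250+v/3.4-.35)
k=ray(i,f(183,122),.077);s=ray(i,f(347,178),.05);p=ray(i,f(404,101),.1);l=ray(i,f(513,53),.116)
print('knob',k,'seat',s,'pivot',p,'levk',l)
d=(s-k)[:2];print(np.hypot(*d),np.degrees(np.arctan2(-d[0],d[1])),np.hypot(*(l-p)[:2]))
toward((s[0],s[1],.2),0)
E
```

```text
clock: 2.57
tcp_pos: [0.4118, 0.3022, 0.0145]
ee_rot: [-1.565, 0.132, -0.135]
wrist_force: [-0.7, -0.2, 5.2]
gripper_width: 0.0298
clock: 2.98
tcp_pos: [0.4073, 0.2994, 0.1055]
ee_rot: [-1.572, 0.14, -0.128]
wrist_force: [0.8, -0.2, -2.0]
gripper_width: 0.03
clock: 3.32
tcp_pos: [0.4135, 0.3029, 0.2028]
ee_rot: [-1.562, 0.127, -0.139]
wrist_force: [0.2, 0.3, -2.1]
gripper_width: 0.0297
knob [ 0.5353232  -0.23209255  0.077     ] seat [ 0.56203764 -0.13019727  0.05      ] pivot [ 0.53849959 -0.09102155  0.1       ] levk [ 0.51492271 -0.02314963  0.116     ]
0.10533902305745034 -14.69090740421395 0.07185030972404126
tcp [0.4135 0.3029 0.2028] yawx -9.74 down [ 0.008  0.004 -1.   ] shift cm [ 21.97   0.21 -40.17]
turn [-0.06 -1.95  0.09] shift in new axes [ 14.86   0.28 -43.31]
```

The checks agree: knob to seat is 105 mm, pivot to lever knob is 72 mm, and the pivot offset matches. The rail's yaw is about -14.7° and the lever is fully open, pointing away from the pocket. I'll move beside the pocket with the seat on the camera's clear side, then look.

```bash
python3 -m inch '[[1,0,-1.5,0,0,0,2],[2.2,0,-3.1,0,0,0,2],[2.2,0,-3.1,0,0,0,2],[2.2,0,-3.1,0,0,0,2],[2.2,0,-3.1,0,0,0,2]]'
python3 -m inch '[[2.2,0,-3.1,0,0,0,2],[2.2,0,-3.1,0,0,0,2],[2.2,0,-3.1,0,0,0,2],[2.2,0,-3.1,0,0,0,2],[2.2,0,-3.1,0,0,0,2]]'
python3 -m inch '[[2.2,0,-3.1,0,0,0,2],[2.2,0,-3.1,0,0,0,2],[2.2,0,-3.1,0,0.3,0,2],[1.6,0,-2.1,0,0.4,0,2],[0,0,0,0,0.3,0,2]]'
python3 -m inch '[[0,0,0,0,0,0,2],[0,0,0,0,0,0,2]]'
python3 - <<'E'
from h import *
w=robot.camera_info("wrist");im=robot.camera("wrist");cv2.imwrite("pics/w2.png",im)
toward((.63,-.148,.2),np.radians(-14.7))
for n,p in dict(seat=(.562,-.1302,.04),knob=(.5353,-.2321,.077),piv=(.5385,-.091,.1)).items():print(n,proj(w,p).round())
for c in("red","green"):
    for a,ce,r in blobs(im,c,200): print(c,a,ce.round(1),r)
E
```

```text
clock: 3.73
tcp_pos: [0.4819, 0.1461, 0.1946]
ee_rot: [-1.568, 0.138, -0.128]
wrist_force: [1.1, 1.0, -1.4]
gripper_width: 0.0293
clock: 4.15
tcp_pos: [0.5641, -0.0249, 0.1941]
ee_rot: [-1.566, 0.139, -0.128]
wrist_force: [-0.9, 0.3, -2.5]
gripper_width: 0.0293
clock: 4.57
tcp_pos: [0.6268, -0.1551, 0.1939]
ee_rot: [-1.563, 0.21, -0.204]
wrist_force: [-0.9, -0.9, -1.6]
gripper_width: 0.0295
clock: 4.73
tcp_pos: [0.625, -0.1494, 0.1944]
ee_rot: [-1.56, 0.207, -0.197]
wrist_force: [0.1, 0.5, -1.5]
gripper_width: 0.029
tcp [ 0.6252 -0.1489  0.1951] yawx -14.69 down [-0.005  0.002 -1.   ] shift cm [ 0.44 -0.49  0.21]
turn [-0.01  0.   -0.06] shift in new axes [ 0.44 -0.49  0.21]
seat [329. 136.]
knob [172. 136.]
piv [384.  78.]
red 3363 [448.9  52.2] ((452.87701416015625, 49.85246276855469), (48.26991653442383, 153.13211059570312), 50.19443130493164)
green 13309 [325.4 327.7] ((325.5, 331.0), (148.0, 97.0), 90.0)
```

View pics/w2.png

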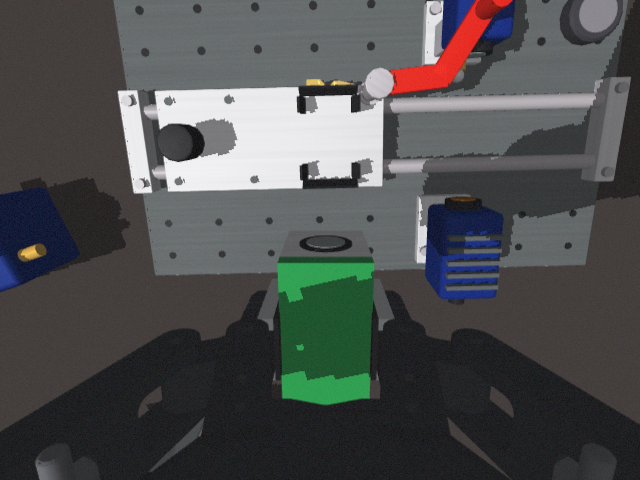

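The view shows the deck from (157,92) to (383,187), the knob at (180,142), brackets at (329,88) and (329,183), the pivot post at (379,84), and the held cell upright at (325,330). I'll fit the deck edges.

```bash
python3 - <<'E'
from h import *
w=robot.camera_info("wrist");im=cv2.imread("pics/w2.png");g=cv2.cvtColor(im,cv2.COLOR_BGR2GRAY).astype(float)
def edge_col(c,r0,r1,sgn): # strongest vertical gradient
    d=np.diff(g[r0:r1,c-1:c+2].mean(1))*sgn;k=np.argmax(d);return r0+k+.5
U=list(range(210,294,4));top=[ray(w,(c,edge_col(c,80,105,1)),.04) for c in U];bot=[ray(w,(c,edge_col(c,175,205,-1)),.04) for c in U]
L=[]
for n,P in(("top",top),("bot",bot)):
    P=np.array(P)[:,:2];vx,vy,x0,y0=cv2.fitLine(P.astype(np.float32),cv2.DIST_HUBER,0,.01,.01).ravel()
    if vy<0:vx,vy=-vx,-vy
    L.append((np.array([vx,vy]),np.array([x0,y0])));print(n,np.degrees(np.arctan2(-vx,vy)),(x0,y0))
yh=L[0][0]+L[1][0];yh/=np.linalg.norm(yh);xh=np.array([yh[1],-yh[0]])
print('width',(L[1][1]-L[0][1])@xh);mid=(L[0][1]+L[1][1])/2
# leading edge
R_=list(range(110,170,4));E=[]
for r in R_:
    d=-np.diff(g[r-1:r+2,370:400].mean(0));E.append(ray(w,(370+np.argmax(d)+.5,r),.04)[:2])
E=np.median([(e-mid)@yh for e in E]);c=mid+yh*(E-.042);print('yaw',np.degrees(np.arctan2(-yh[0],yh[1])),'seat from deck',c)
# bracket corners
for n,uv in dict(tl=(298,86),tr=(360,86),bl=(302,187),br=(358,187)).items():
    q=ray(w,uv,.059)[:2];print(n,((q-c)@xh*1e3).round(1),((q-c)@yh*1e3).round(1))
m=(g<60).astype(np.uint8);n,l,s,ce=cv2.connectedComponentsWithStats(m[115:165,150:215]);k=1+np.argmax(s[1:,4]);print('dark knob',s[k],ce[k]+[150,115])
for uv in((180,142),):
    q=ray(w,uv,.077)[:2];print('knob rel',((q-c)@xh*1e3).round(1),((q-c)@yh*1e3).round(1))
q=ray(w,(379,78),.1)[:2];print('pivot rel',(q-c)@xh*1e3,(q-c)@yh*1e3)
# held cell green cap end rect
for a,ce,r in blobs(im,"green",2000): print(cv2.boxPoints(r))
s=robot.read_state();t=s['tcp_pos'];Mx=R.from_rotvec(s['ee_rot']).as_matrix()
for uv in((276,262),(374,262)):
    q=ray(w,uv,t[2]+.034);print('cap front corner in tool',(Mx.T@(q-t)*1e3).round(1))
E
```

```text
top -13.157025 (np.float32(0.51430064), np.float32(-0.17702103))
bot -13.329691 (np.float32(0.5865428), np.float32(-0.19924243))
width 0.075411566
yaw -13.243358 seat from deck [ 0.56388371 -0.13093094]
tl -35.6 -20.2
tr -34.6 23.0
bl 34.7 -20.2
br 35.7 21.4
dark knob [  2   6  53  43 771] [183.17509728 141.11673152]
knob rel -0.1 -100.1
pivot rel -33.8785403188281 30.444109396630335
[[277. 257.]
 [374. 257.]
 [374. 405.]
 [277. 405.]]
cap front corner in tool [-28.6 -33.9 -15.5]
cap front corner in tool [-28.6 -33.8  14.3]
```

```bash
python3 -m inch '[[0,0,0,0,-0.29,0,2],[-2,1,0.1,0,0,0,2],[-2,1,0.1,0,0,0,2],[-2,1.5,0.1,0,0,0,2],[-0.36,1.5,0.13,0,0,0,2]]'
python3 -m inch '[[0,1.5,0,0,0,0,2],[0,1,0,0,0,0,2],[0,0,0,0,0,0,2],[0,0,0,0,0,0,2],[0,0,0,0,0,0,2]]'
python3 - <<'E'
from h import *
toward((.5637,-.1305,.05),np.radians(-13.24))
w=robot.camera_info("wrist");im=robot.camera("wrist");cv2.imwrite("pics/w3.png",im)
toward((.5637,-.1305,.05),np.radians(-13.24))
E
```

```text
clock: 5.2
tcp_pos: [0.5623, -0.1285, 0.1466]
ee_rot: [-1.562, 0.184, -0.176]
wrist_force: [0.1, 0.2, -2.2]
gripper_width: 0.0295
clock: 5.62
tcp_pos: [0.567, -0.131, 0.1241]
ee_rot: [-1.564, 0.18, -0.182]
wrist_force: [0.2, 0.4, -1.3]
gripper_width: 0.0297
tcp [ 0.567  -0.131   0.1241] yawx -13.24 down [ 0.001 -0.001 -1.   ] shift cm [-0.34  7.41 -0.02]
turn [0.   0.   0.02] shift in new axes [-0.33  7.41 -0.03]
tcp [ 0.5673 -0.1313  0.1245] yawx -13.26 down [ 0.002 -0.001 -1.   ] shift cm [-0.38  7.45 -0.01]
turn [ 0.   -0.    0.03] shift in new axes [-0.37  7.45 -0.01]
```

View pics/w3.png

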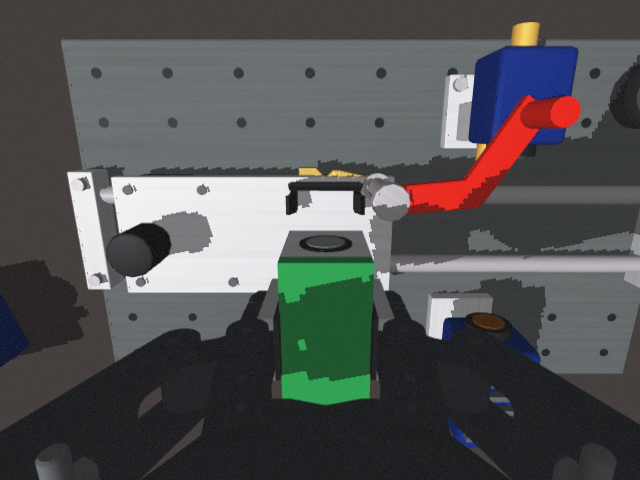

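The cell hangs over the pocket, its column 325 against a far-bracket mid-column of 326. Now I'll check x from the bracket and the deck edges in this view.

```bash
python3 - <<'E'
from h import *
w=robot.camera_info("wrist");im=cv2.imread("pics/w3.png");g=cv2.cvtColor(im,cv2.COLOR_BGR2GRAY).astype(float)
yaw=np.radians(-13.24);xh=np.array([np.cos(yaw),np.sin(yaw)]);yh=np.array([-xh[1],xh[0]])
t=robot.read_state()['tcp_pos'];print(t)
T=[];B=[]
for c in range(180,262,4):
    d=np.diff(g[168:190,c-1:c+2].mean(1));T.append((ray(w,(c,168+np.argmax(d)+.5),.04)[:2]-t[:2])@xh)
    d=-np.diff(g[280:305,c-1:c+2].mean(1));B.append((ray(w,(c,280+np.argmax(d)+.5),.04)[:2]-t[:2])@xh)
print('deck edges x rel tcp',np.median(T)*1e3,np.median(B)*1e3)
for uv in((288,183),(364,183)):
    q=ray(w,uv,.059)[:2]-t[:2];print('bracket rel tcp',q@xh*1e3,q@yh*1e3)
for uv in((278,260),(374,260)):
    q=ray(w,uv,t[2]+.034)[:2]-t[:2];print('cell cnr',q@xh*1e3,q@yh*1e3)
E
```

```text
[ 0.56729394 -0.13126147  0.12447674]
deck edges x rel tcp -41.230363077582965 34.18351727177454
bracket rel tcp -39.80250339137996 -21.000246695012105
bracket rel tcp -39.803097376456314 20.999296635891312
cell cnr -29.441016342305485 -14.784933691598244
cell cnr -29.4354780825657 14.29742181189291
```

```bash
python3 -m inch '[[-0.3,0.5,0,0,0,0,2],[0,1.5,0,0,0,0,2],[0,1.5,0,0,0,0,2],[0,0.8,0,0,0,0,2],[0,0.5,0,0,0,0,2]]'
python3 -m inch '[[0,0,0,0,0,0,2],[0,0,0,0,0,0,2],[0,0,0,0,0,0,2]]'
python3 -m inch '[[0,0.5,0,0,0,0,2],[0,0.4,0,0,0,0,2],[0,0.4,0,0,0,0,2],[0,0.3,0,0,0,0,2],[0,0.3,0,0,0,0,2]]'
python3 -m inch '[[0,0.2,0,0,0,0,2],[0,0.2,0,0,0,0,2],[0,0,0,0,0,0,2]]'
```

```text
clock: 6.08
tcp_pos: [0.5625, -0.1302, 0.0741]
ee_rot: [-1.563, 0.184, -0.181]
wrist_force: [-0.5, 0.6, -2.0]
gripper_width: 0.0297
clock: 6.33
tcp_pos: [0.5641, -0.1307, 0.0762]
ee_rot: [-1.564, 0.181, -0.183]
wrist_force: [0.1, -0.3, -1.9]
gripper_width: 0.0297
clock: 6.75
tcp_pos: [0.563, -0.1303, 0.0557]
ee_rot: [-1.563, 0.182, -0.182]
wrist_force: [-0.9, -0.6, -1.6]
gripper_width: 0.0298
clock: 7.0
tcp_pos: [0.5629, -0.1303, 0.0517]
ee_rot: [-1.563, 0.183, -0.181]
wrist_force: [-0.7, 0.4, -1.6]
gripper_width: 0.0297
```

Nothing has touched yet; I'll go down in small steps until it does.

```bash
python3 -m inch '[[0,0.1,0,0,0,0,2],[0,0.1,0,0,0,0,2],[0,0,0,0,0,0,2]]'
python3 -m inch '[[0,0.1,0,0,0,0,2],[0,0,0,0,0,0,2]]'
python3 -m inch '[[0,0.1,0,0,0,0,2],[0,0,0,0,0,0,2]]'
```

```text
clock: 7.25
tcp_pos: [0.5636, -0.1305, 0.0506]
ee_rot: [-1.563, 0.182, -0.182]
wrist_force: [1.3, -0.5, -2.0]
gripper_width: 0.0294
clock: 7.42
tcp_pos: [0.5636, -0.1306, 0.0505]
ee_rot: [-1.563, 0.182, -0.182]
wrist_force: [-2.9, 0.6, 5.3]
gripper_width: 0.0297
clock: 7.58
tcp_pos: [0.5636, -0.1305, 0.0504]
ee_rot: [-1.563, 0.182, -0.182]
wrist_force: [-5.2, 1.5, 10.2]
gripper_width: 0.0296
```

Contact comes at TCP z 0.0505, which is what a cell on the deck should give. I'll relax and release.

```bash
python3 -m inch '[[0,-0.15,0,0,0,0,2],[0,0,0,0,0,0,4.2],[0,0,0,0,0,0,4.2],[0,0,0,0,0,0,4.2],[0,0,0,0,0,0,4.2]]'
python3 -m inch '[[0,-0.5,0,0,0,0,4.2],[0,-1.5,0,0,0,0,4.2],[0,-3,0,0,0,0,4.2],[0,-3,0,0,0,0,4.2],[0,-1.5,0,0,0,0,4.2]]'
python3 -m inch '[[2,-2,0,0,0,0,4.2],[2,-2,0,0,0,0,4.2],[2,0,0,0,0,0,4.2],[0,0,0,0,0,0,4.2],[0,0,0,0,0,0,4.2]]'
python3 - <<'E'
from h import *
toward((.5637,-.1305,.05),np.radians(-13.24))
w=robot.camera_info("wrist");im=robot.camera("wrist");cv2.imwrite("pics/w4.png",im)
for c in("green","red"):
    for a,ce,r in blobs(im,c,300):
        print(c,a,ce.round(1),r)
        if c=="green":
            P=np.array([ray(w,q,.084) for q in cv2.boxPoints(r)]);print(P.round(4),P.mean(0))
E
```

```text
clock: 8.0
tcp_pos: [0.5633, -0.1304, 0.0496]
ee_rot: [-1.563, 0.182, -0.182]
wrist_force: [-0.7, 0.5, 0.0]
gripper_width: 0.0418
clock: 8.42
tcp_pos: [0.5654, -0.1311, 0.1489]
ee_rot: [-1.564, 0.178, -0.186]
wrist_force: [0.2, 0.1, 0.5]
gripper_width: 0.0424
clock: 8.83
tcp_pos: [0.6222, -0.1444, 0.1852]
ee_rot: [-1.563, 0.182, -0.182]
wrist_force: [-0.4, 0.0, -0.5]
gripper_width: 0.0421
tcp [ 0.6222 -0.1444  0.1852] yawx -13.28 down [ 0. -0. -1.] shift cm [-6.020e+00  1.352e+01  1.000e-02]
turn [ 0.   -0.01  0.  ] shift in new axes [-6.010e+00  1.352e+01  1.000e-02]
green 4388 [325.4 142. ] ((325.5, 142.5), (91.0, 49.0), 90.0)
[[ 0.5332 -0.139   0.084 ]
 [ 0.5401 -0.1099  0.084 ]
 [ 0.5946 -0.1217  0.084 ]
 [ 0.5872 -0.1527  0.084 ]] [ 0.56375921 -0.13083906  0.084     ]
red 3811 [454.3  54.9] ((458.1002197265625, 53.35424041748047), (50.37784194946289, 163.3468475341797), 51.18861770629883)
```

View pics/w4.png

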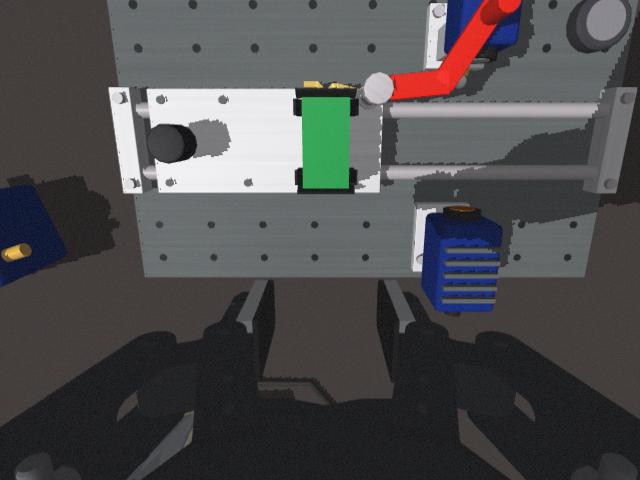

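The cell is seated between the brackets: its cap centre is at (325,142), which maps to (0.5638, -0.1308), and its width comes out right for the seated height. Next I'll locate the lever knob (w3, around (566,110)) and check the joint 6 margin for swinging with a turning tool.

```bash
python3 - <<'E'
from h import *
s=robot.read_state();print(s['joint_positions'].round(3))
w=robot.camera_info("wrist");w=dict(w);T=np.array(w['pose']).copy();T[:3,3]+=np.array([.5673,-.1313,.1245])-s['tcp_pos'];w['pose']=T
im=cv2.imread("pics/w3.png");hsv=cv2.cvtColor(im,cv2.COLOR_BGR2HSV)
g=hsv[95:130,520:585];print([''.join('%4d'%v for v in g[r,::4,2]) for r in range(0,35,4)])
yaw=np.radians(-13.24);xh=np.array([np.cos(yaw),np.sin(yaw)]);yh=np.array([-xh[1],xh[0]]);seat=np.array([.5638,-.1307]);pv=seat-.032*xh+.031*yh;print('pivot',pv)
for uv in((565,112),(567,110)):
    k=ray(w,uv,.116)[:2];d=k-pv;print(k,np.hypot(*d),np.degrees(np.arctan2(d@yh,d@xh)))
print('pivot seen',ray(w,(390,202),.1)[:2])
i=robot.camera_info("side");im=robot.camera("side");cv2.imwrite("pics/s5.png",im)
for a in(120,124,128):
    a=np.radians(a);p=pv+.073*(np.cos(a)*xh+np.sin(a)*yh);print(a,p,proj(i,[*p,.116]),proj(robot.camera_info("scene"),[*p,.116]))
E
```

```text
[-0.338  0.285  1.622 -0.     1.237 -1.677]
[' 134  97 176 131 132 133 131 129 131 129  94  75 110 109 109 108 108', '  88 154 234 230 117  86 101 112 126 128 231 233 232 231 209 110 107', ' 121 233 147 135 139 144 145 148 149 236 233 231 232 232 231 108 107', ' 231 167 155 156 155 155 155 158 207 234 233 232 231 232 231 189 109', ' 231 161 164 162 164 162 165 164 236 233 233 232 232 232 231 216 111', ' 174 161 162 164 164 164 163 163 237 233 234 233 232 232 231 109 111', ' 201 159 161 160 163 162 161 162 237 234 233 234 231 231 228 107  55', ' 232 150 149 150 151 151 151 154 154 234 233 233 232 226 104 104  44', ' 232 227 144 123 123 125 124 125 126 124 167 154 108 104 109 105  59']
pivot [ 0.53975053 -0.09319503]
[ 0.51588071 -0.02553481] 0.07174729137393539 122.67230848131652
[ 0.51532127 -0.02474285] 0.07268073163858467 122.88050311696682
pivot seen [ 0.53816048 -0.09499102]
2.0943951023931953 [ 0.5187     -0.02329599] [353.40072872 234.37061387] [300.45534762 266.67782809]
2.1642082724729685 [ 0.51387537 -0.02493467] [351.94636793 235.05964132] [299.69024714 264.85591968]
2.234021442552742 [ 0.5091768  -0.02690591] [350.57758675 235.81719703] [298.77269662 263.09565995]
```

The lever knob is at (0.515, -0.025) on a 72 mm radius at 123° in seat axes, and joint 6 has room for a clockwise turn of 205°. I'll carry the lever by caging its knob between the fingers while the tool turns about the pivot.

```bash
python3 -m inch '[[-2.63,0.4,1.83,0,0,0,2.4],[-2.63,0.4,1.83,0,0,0,2.4],[-2.63,0.4,1.83,0,0,0,2.4],[-2.63,0.4,1.83,0,0,0,2.4],[-2.63,0.4,1.83,0,0,0,2.4]]'
python3 -m inch '[[0,0,0,0,1.2,0,2.4],[0,0,0,0,1.2,0,2.4],[0,0,0,0,1.2,0,2.4],[0,0,0,0,1.2,0,2.4],[0,0,0,0,1.2,0,2.4]]'
python3 -m inch '[[0,0,0,0,1.2,0,2.4],[0,0,0,0,1.2,0,2.4],[0,0,0,0,1.2,0,2.4],[0,0,0,0,1.2,0,2.4],[0,0,0,0,0.6,0,2.4]]'
python3 -m inch '[[0,0,0,0,0,0,2.4],[0,0,0,0,0,0,2.4]]'
python3 - <<'E'
from h import *
toward((.515,-.025,.099),np.radians(-70.2))
E
```

```text
clock: 9.35
tcp_pos: [0.5118, -0.0237, 0.1634]
ee_rot: [-1.563, 0.185, -0.18]
wrist_force: [-0.4, -0.1, 0.3]
gripper_width: 0.0239
clock: 9.77
tcp_pos: [0.5128, -0.0245, 0.1637]
ee_rot: [-1.488, 0.597, -0.593]
wrist_force: [0.8, -0.5, 0.3]
gripper_width: 0.0237
clock: 10.18
tcp_pos: [0.5129, -0.0246, 0.1637]
ee_rot: [-1.352, 0.958, -0.954]
wrist_force: [-0.0, 0.1, -1.0]
gripper_width: 0.0243
clock: 10.35
tcp_pos: [0.5134, -0.0247, 0.164]
ee_rot: [-1.354, 0.952, -0.95]
wrist_force: [-0.7, -0.3, -0.1]
gripper_width: 0.0239
tcp [ 0.5134 -0.0247  0.164 ] yawx -70.2 down [-0.002  0.    -1.   ] shift cm [0.09 6.5  0.15]
turn [ 0.02  0.   -0.01] shift in new axes [0.08 6.5  0.14]
```

```bash
python3 -m inch '[[0.1,1,0.15,0,0,0,2.4],[0,1.5,0,0,0,0,2.4],[0,1.5,0,0,0,0,2.4],[0,0.4,0,0,0,0,2.4],[0,0.3,0,0,0,0,2.4]]'
python3 -m inch '[[0,0.3,0,0,0,0,2.4],[0,0.3,0,0,0,0,2.4],[0,0,0,0,0,0,2.4]]'
python3 - <<'E'
from h import *
toward((.515,-.025,.099),np.radians(-70.2))
cv2.imwrite("pics/w6.png",robot.camera("wrist"))
E
```

```text
clock: 10.77
tcp_pos: [0.515, -0.0251, 0.1159]
ee_rot: [-1.354, 0.955, -0.949]
wrist_force: [-0.1, -0.1, -0.1]
gripper_width: 0.024
clock: 11.02
tcp_pos: [0.5165, -0.0254, 0.1117]
ee_rot: [-1.353, 0.952, -0.952]
wrist_force: [0.9, -0.1, 0.1]
gripper_width: 0.024
tcp [ 0.5165 -0.0254  0.1117] yawx -70.27 down [ 0.  0. -1.] shift cm [-0.09  1.27 -0.13]
turn [-0.   -0.01  0.  ] shift in new axes [-0.09  1.27 -0.13]
```

View pics/w6.png

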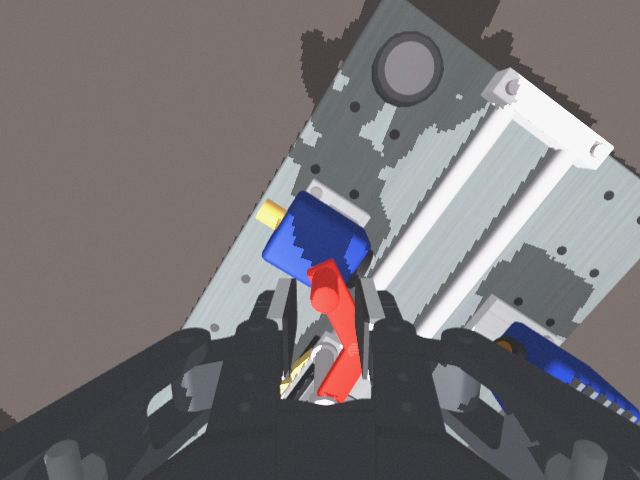

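The knob shows at (325,298), between the fingers (columns 295 to 357). I'll check its radial position in tool axes.

```bash
python3 - <<'E'
from h import *
w=robot.camera_info("wrist");s=robot.read_state();M=R.from_rotvec(s['ee_rot']).as_matrix()
for uv in((325,298),(322,285),(325,310)):
    for z in(.116,):print(uv,z,(M.T@(ray(w,uv,z)-s['tcp_pos'])*1e3).round(1))
print(proj(w,s['tcp_pos']), proj(w,[.515,-.025,.116]), proj(w,[.515,-.025,.094]))
im=cv2.imread("pics/w6.png");hsv=cv2.cvtColor(im,cv2.COLOR_BGR2HSV)
print([''.join('%4d'%v for v in hsv[r,305:346:4,2]) for r in range(258,326,5)])
E
```

```text
(325, 298) 0.116 [-2.6 -3.9 -0.5]
(322, 285) 0.116 [-8.2 -3.9 -1.6]
(325, 310) 0.116 [ 2.7 -3.9 -0.5]
[326.13410682 299.72457349] [322.4516787  301.71446939] [322.78595634 280.81053168]
[' 128 125 128 128 128 126 128 114 125 126 188', ' 241 240 126 125 160 181 213 210 128 125 136', ' 242 161 182 206 186 179 193 220 162 129 126', ' 241 215 247 176 179 181 180 179 215 129 126', ' 243 247 178 177 177 182 178 178 219 226 124', ' 234 241 175 178 183 178 178 175 209 247  99', ' 203 194 177 200 247 247 247 182 185 247 247', ' 193 193 216 247 247 247 247 247 178 247 247', ' 198 191 247 247 247 247 247 247 247 247 247', ' 197 196 247 247 247 247 247 247 247 247 247', ' 191 196 239 247 247 247 247 247 247 247 247', ' 197 198 194 197 179 244 247 247 247 247 247', ' 198 197 197 197 111 106 247 247 247 247 247', ' 196 197 114 109 107 107 113 247 247 247 247']
```

The knob's top face is within 2 mm of the tool axis. I'll lower the last 12 mm and swing.

```bash
python3 -m inch '[[-0.1,0.4,-0.1,0,0,0,2.4],[0,0.4,0,0,0,0,2.4],[0,0.4,0,0,0,0,2.4],[0,0,0,0,0,0,2.0],[0,0,0,0,0,0,2.0]]'
python3 -m inch '[[0.04,0,0.76,0,1.2,0,2],[0.04,0,0.76,0,1.2,0,2],[0.04,0,0.76,0,1.2,0,2],[0.04,0,0.76,0,1.2,0,2],[0.04,0,0.76,0,1.2,0,2]]'
python3 -m inch '[[0.04,0,0.76,0,1.2,0,2],[0.04,0,0.76,0,1.2,0,2],[0.04,0,0.76,0,1.2,0,2],[0.04,0,0.76,0,1.2,0,2],[0.04,0,0.76,0,1.2,0,2]]'
cat >> h.py <<'E'
def arc(seat=(.5638,-.1307),yawd=-13.24):
    yaw=np.radians(yawd);xh=np.array([np.cos(yaw),np.sin(yaw)]);yh=np.array([-xh[1],xh[0]]);pv=np.array(seat)-.032*xh+.031*yh
    s=robot.read_state();M=R.from_rotvec(s['ee_rot']).as_matrix();d=s['tcp_pos'][:2]-pv
    print('radius',np.hypot(*d),'angle',np.degrees(np.arctan2(d@yh,d@xh)),'tool z angle',np.degrees(np.arctan2(M[1,2],M[0,2]))-yawd,'z',s['tcp_pos'][2],'pivot in tool',M.T[[0,2]]@np.array([*(-d),0])*100)
E
python3 -c "
from h import *
arc()"
```

```text
clock: 11.48
tcp_pos: [0.5148, -0.0247, 0.0993]
ee_rot: [-1.353, 0.953, -0.951]
wrist_force: [-0.1, -0.1, -1.0]
gripper_width: 0.0201
clock: 11.9
tcp_pos: [0.5528, -0.0214, 0.0997]
ee_rot: [-1.117, 1.344, -1.343]
wrist_force: [-0.6, 0.0, -0.4]
gripper_width: 0.0199
clock: 12.32
tcp_pos: [0.587, -0.0376, 0.0998]
ee_rot: [-0.787, 1.709, -1.708]
wrist_force: [-0.0, 0.3, 0.6]
gripper_width: 0.0201
radius 0.07296424570264287 angle 62.84448749591073 tool z angle -27.326569260497138 z 0.09976505355059413 pivot in tool [7.29639202 0.02178347]
```

Tracking is exact: radius 73.0 mm and angle 63°. I'll continue down to about -25°.

```bash
python3 -m inch '[[0.04,0,0.76,0,1.2,0,2],[0.04,0,0.76,0,1.2,0,2],[0.04,0,0.76,0,1.2,0,2],[0.04,0,0.76,0,1.2,0,2],[0.04,0,0.76,0,1.2,0,2]]'
python3 -m inch '[[0.04,0,0.76,0,1.2,0,2],[0.04,0,0.76,0,1.2,0,2],[0.04,0,0.76,0,1.2,0,2],[0.04,0,0.76,0,1.2,0,2],[0.04,0,0.76,0,1.2,0,2]]'
python3 -m inch '[[0.04,0,0.76,0,1.2,0,2],[0.04,0,0.76,0,1.2,0,2],[0.04,0,0.76,0,1.2,0,2]]'
python3 -m inch '[[0,0,0,0,0,0,2]]'
python3 -c "
from h import *
arc()"
```

```text
clock: 12.73
tcp_pos: [0.6085, -0.0688, 0.0998]
ee_rot: [-0.349, 2.038, -2.037]
wrist_force: [-0.7, 0.1, -0.1]
gripper_width: 0.0201
clock: 13.15
tcp_pos: [0.6116, -0.1064, 0.0998]
ee_rot: [-0.197, -2.125, 2.124]
wrist_force: [0.4, -0.1, 0.2]
gripper_width: 0.0202
clock: 13.4
tcp_pos: [0.6039, -0.128, 0.0998]
ee_rot: [-0.495, -1.943, 1.942]
wrist_force: [-0.1, 0.2, -0.8]
gripper_width: 0.0204
clock: 13.48
tcp_pos: [0.6034, -0.1288, 0.0998]
ee_rot: [-0.492, -1.943, 1.944]
wrist_force: [-0.8, 0.2, -0.0]
gripper_width: 0.0202
radius 0.07295289301798862 angle -15.96134796299236 tool z angle -105.20286031146722 z 0.0997846807873912 pivot in tool [ 7.29465007 -0.09657299]
```

```bash
python3 -m inch '[[0.02,0,0.5,0,0.8,0,2],[0.02,0,0.5,0,0.8,0,2],[0,0,0,0,0,0,2],[0,0,0,0,0,0,2]]'
python3 -m inch '[[0,0,0.2,0,0.3,0,2],[0,0,0,0,0,0,2],[0,0,0,0,0,0,2]]'
python3 -m inch '[[0,0,0.15,0,0,0,2],[0,0,0,0,0,0,2]]'
python3 -m inch '[[0,0,0.1,0,0,0,2],[0,0,0,0,0,0,2]]'
python3 -c "
from h import *
arc()"
```

```text
clock: 13.82
tcp_pos: [0.5985, -0.1359, 0.0999]
ee_rot: [-0.606, -1.861, 1.86]
wrist_force: [-0.4, -0.4, -0.1]
gripper_width: 0.0204
clock: 14.07
tcp_pos: [0.5972, -0.1375, 0.0998]
ee_rot: [-0.629, -1.842, 1.842]
wrist_force: [0.3, 0.1, -0.7]
gripper_width: 0.02
clock: 14.23
tcp_pos: [0.5963, -0.1389, 0.0999]
ee_rot: [-0.63, -1.842, 1.842]
wrist_force: [0.5, -0.5, -0.5]
gripper_width: 0.0201
clock: 14.4
tcp_pos: [0.5956, -0.1398, 0.0999]
ee_rot: [-0.63, -1.842, 1.842]
wrist_force: [-0.1, 0.1, 0.2]
gripper_width: 0.0202
radius 0.07277305372568255 angle -26.585143824302214 tool z angle -114.53115922296757 z 0.09985222823331973 pivot in tool [ 7.27262959 -0.26082675]
```

```bash
for k in 1; do python3 -m inch '[[0,0,0.15,0,0,0,2],[0,0,0,0,0,0,2]]'; python3 -m inch '[[0,0,0.1,0,0,0,2],[0,0,0,0,0,0,2]]'; python3 -m inch '[[0,0,0.1,0,0,0,2],[0,0,0,0,0,0,2]]'; done
python3 -c "
from h import *
arc()"
```

```text
clock: 14.57
tcp_pos: [0.5946, -0.1411, 0.0998]
ee_rot: [-0.63, -1.841, 1.842]
wrist_force: [0.2, 0.2, 0.3]
gripper_width: 0.0201
clock: 14.73
tcp_pos: [0.5942, -0.1415, 0.0998]
ee_rot: [-0.631, -1.842, 1.841]
wrist_force: [0.7, 1.3, -0.5]
gripper_width: 0.0198
clock: 14.9
tcp_pos: [0.594, -0.1423, 0.0998]
ee_rot: [-0.632, -1.843, 1.841]
wrist_force: [2.6, 1.9, -0.2]
gripper_width: 0.02
radius 0.07311127515277688 angle -28.905676796908626 tool z angle -114.55269966786508 z 0.09984736936398164 pivot in tool [ 7.29003596 -0.55491949]
```

The lever is at its stop: force appears at 28.9° of TCP angle, which is the cage slack past 25.2°. I'll back off, rise, turn the jaws across the rail and go above the knob.

```bash
python3 -m inch '[[0,0,-0.2,0,0,0,3],[0,0,-0.15,0,0,0,3],[0,-1,0,0,0,0,3],[0,-3,0,0,0,0,3],[0,-4,0,0,0,0,3]]'
python3 -m inch '[[0,0,0,0,-1.2,0,5],[0,0,0,0,-1.2,0,5],[0,0,0,0,-1.2,0,5],[0,0,0,0,-1.2,0,5],[0,0,0,0,-1.2,0,5]]'
python3 -m inch '[[0,0,0,0,-1.2,0,5],[0,0,0,0,-1.2,0,5],[0,0,0,0,-1.2,0,5],[0,0,0,0,-1.2,0,5],[0,0,0,0,-1.2,0,5]]'
python3 -m inch '[[0,0,0,0,-1.2,0,5],[0,0,0,0,-1.2,0,5],[0,0,0,0,-1.2,0,5],[0,0,0,0,-1.2,0,5],[0,0,0,0,-1.2,0,5]]'
python3 -m inch '[[0,0,0,0,-1.2,0,5],[0,0,0,0,-1.2,0,5],[0,0,0,0,-1.2,0,5],[0,0,0,0,-1.2,0,5],[0,0,0,0,-0.1,0,5]]'
python3 -m inch '[[2,-0.5,-0.6,0,0,0,5],[2,-0.5,-0.6,0,0,0,5],[2,-0.5,-0.7,0,0,0,5],[2,-0.5,-0.6,0,0,0,5],[2.1,-0.5,-0.6,0,0,0,5]]'
python3 -m inch '[[0,0,0,0,0,0,5],[0,0,0,0,0,0,5]]'
python3 - <<'E'
from h import *
toward((.5398,-.2329,.05),np.radians(-13.24-90))
w=robot.camera_info("wrist");im=robot.camera("wrist");cv2.imwrite("pics/w7.png",im)
print(proj(w,[.5398,-.2329,.077]),proj(w,[.5353,-.2321,.077]))
E
```

```text
clock: 15.32
tcp_pos: [0.5922, -0.1387, 0.1766]
ee_rot: [-0.619, -1.838, 1.839]
wrist_force: [0.4, -0.2, -0.4]
gripper_width: 0.0301
clock: 15.73
tcp_pos: [0.5956, -0.1399, 0.1808]
ee_rot: [-0.141, -2.153, 2.155]
wrist_force: [0.5, 0.1, 0.0]
gripper_width: 0.0502
clock: 16.15
tcp_pos: [0.5955, -0.1399, 0.1807]
ee_rot: [-0.399, 2.005, -2.006]
wrist_force: [-0.1, -1.0, -0.2]
gripper_width: 0.0499
clock: 16.57
tcp_pos: [0.5955, -0.1399, 0.1806]
ee_rot: [-0.826, 1.672, -1.673]
wrist_force: [0.1, 0.7, -0.4]
gripper_width: 0.0502
clock: 16.98
tcp_pos: [0.5956, -0.1399, 0.1806]
ee_rot: [-1.092, 1.376, -1.377]
wrist_force: [-0.1, -0.0, 0.2]
gripper_width: 0.0503
clock: 17.4
tcp_pos: [0.5416, -0.2315, 0.2056]
ee_rot: [-1.09, 1.379, -1.38]
wrist_force: [0.2, -0.3, 0.2]
gripper_width: 0.05
clock: 17.57
tcp_pos: [0.5421, -0.2318, 0.2058]
ee_rot: [-1.088, 1.38, -1.382]
wrist_force: [-0.4, 0.7, -0.4]
gripper_width: 0.0505
tcp [ 0.5421 -0.2318  0.2058] yawx -103.51 down [ 0.001 -0.    -1.   ] shift cm [ 0.15 15.58 -0.22]
turn [-0.01 -0.05  0.  ] shift in new axes [ 0.16 15.58 -0.2 ]
[322.64795234 227.29201381] [316.52707585 227.646687  ]
```

View pics/w7.png

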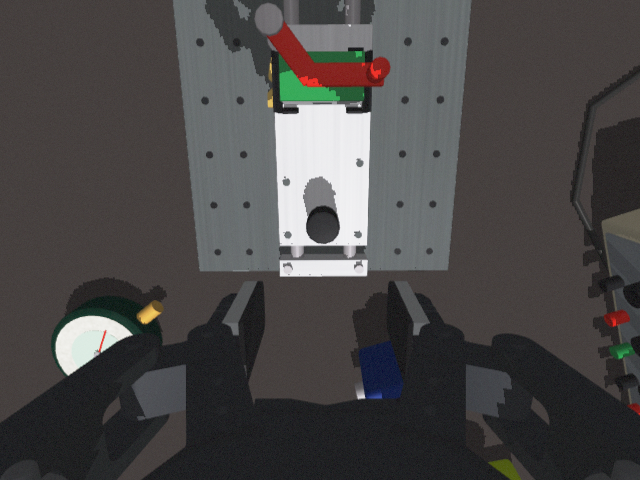

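The lever now lies shut across the cell at (340,75), and the knob is at (323,226), exactly where the seat estimate predicts. I'll descend on the knob.

```bash
python3 -m inch '[[0.15,2.4,-0.2,0,0,0,5],[0,2.4,0,0,0,0,5],[0,2.4,0,0,0,0,5],[0,2.4,0,0,0,0,5],[0,2.4,0,0,0,0,5]]'
python3 -m inch '[[0,1.2,0,0,0,0,5],[0,1,0,0,0,0,5],[0,0.8,0,0,0,0,5],[0,0.4,0,0,0,0,5],[0,0,0,0,0,0,5]]'
python3 -m inch '[[0,0,0,0,0,0,5]]'
python3 - <<'E'
from h import *
toward((.5398,-.2329,.049),np.radians(-13.24-90))
i=robot.camera_info("scene");im=robot.camera("scene")
yaw=np.radians(-13.24);xh=np.array([np.cos(yaw),np.sin(yaw)]);yh=np.array([-xh[1],xh[0]]);c=np.array([.5638,-.1307])
for n in("scene","side"):
    i=robot.camera_info(n);im=cv2.imread(f"pics/{n}0.png")
    for a,ce,r in blobs(im,"blue",150):
        if 0.47<ray(i,ce,.075)[0]<.7 and -.1<ray(i,ce,.075)[1]<.05:
            q=ray(i,ce,.075)[:2]-c;print(n,ce,q@xh,q@yh)
# w3 detector/lamp bounding in saved pictures, tcp known, same orientation
E
```

```text
clock: 18.03
tcp_pos: [0.5403, -0.2305, 0.0835]
ee_rot: [-1.09, 1.378, -1.377]
wrist_force: [0.2, -0.3, 0.0]
gripper_width: 0.05
clock: 18.45
tcp_pos: [0.5401, -0.2317, 0.0506]
ee_rot: [-1.091, 1.378, -1.378]
wrist_force: [-0.2, 0.3, 1.1]
gripper_width: 0.0496
clock: 18.53
tcp_pos: [0.5407, -0.2322, 0.0517]
ee_rot: [-1.09, 1.376, -1.379]
wrist_force: [-0.1, 0.5, 0.2]
gripper_width: 0.0499
tcp [ 0.5407 -0.2322  0.0517] yawx -103.28 down [ 0.001 -0.001 -1.   ] shift cm [ 0.09  0.27 -0.08]
turn [-0.02 -0.01  0.01] shift in new axes [ 0.09  0.27 -0.08]
scene [307.55909091 275.93636364] -0.07648606679148004 0.10690762365352932
scene [285.72194305 343.58961474] 0.09042434148044692 0.10130194603878169
side [406.83380282 247.58028169] 0.0783631210204548 0.07924521480269457
side [346.72277228 249.54950495] -0.08555865271526755 0.08175550189758399
```

```bash
python3 -m inch '[[0.05,0,-0.08,0,0,0,2],[0,0,0,0,0,0,2],[0,0,0,0,0,0,2],[0,0,0,0,0,0,2],[0,0,0,0,0,0,2]]' 60
python3 -m inch '[[-0.5,0,0,0,0,0,2],[-0.8,0,0,0,0,0,2],[-0.8,0,0,0,0,0,2],[-0.6,0,0,0,0,0,2],[-0.3,0,0,0,0,0,2]]'
cat >> h.py <<'E'
def rail(k0=(.5398,-.2329),yawd=-13.24):
    yaw=np.radians(yawd);xh=np.array([np.cos(yaw),np.sin(yaw)]);yh=np.array([-xh[1],xh[0]]);s=robot.read_state();d=s['tcp_pos'][:2]-np.array(k0);f=s['wrist_force']
    print('t %.2f along %.1f mm across %.1f  F along %.1f across %.1f z %.1f w %.4f'%(s['clock'],d@yh*1e3,d@xh*1e3,f[:2]@yh,f[:2]@xh,f[2],s['gripper_width']))
E
python3 -c "
from h import *
rail()"
```

```text
clock: 19.0
tcp_pos: [0.5399, -0.2327, 0.0521]
ee_rot: [-1.09, 1.376, -1.379]
wrist_force: [-1.3, 0.7, 5.5]
gripper_width: 0.0243
clock: 19.42
tcp_pos: [0.5468, -0.2034, 0.052]
ee_rot: [-1.091, 1.375, -1.38]
wrist_force: [-0.9, -1.6, 5.7]
gripper_width: 0.0244
t 19.42 along 30.4 mm across 0.0  F along -1.7 across -0.5 z 5.7 w 0.0244
```

The slide is moving with about 2 N. I'll continue towards the ramp, easing off the slight vertical load.

```bash
python3 -m inch '[[-0.6,-0.1,0,0,0,0,2],[-0.7,0,0,0,0,0,2],[-0.5,0,0,0,0,0,2],[-0.2,0,0,0,0,0,2]]'
python3 -c "
from h import *
rail()"
python3 -m inch '[[-0.3,0,0,0,0,0,2],[-0.3,0,0,0,0,0,2],[-0.3,0,0,0,0,0,2]]' >/dev/null
python3 -c "
from h import *
rail()"
python3 -m inch '[[-0.3,0,0,0,0,0,2],[-0.3,0,0,0,0,0,2]]' >/dev/null
python3 -c "
from h import *
rail()"
python3 - <<'E'
from h import *
im=robot.camera("scene");cv2.imwrite("pics/b8.png",cv2.resize(im[240:390,150:380],None,fx=3.4,fy=3.4,interpolation=cv2.INTER_CUBIC))
E
```

```text
clock: 19.75
tcp_pos: [0.5515, -0.183, 0.0521]
ee_rot: [-1.09, 1.376, -1.379]
wrist_force: [1.5, -3.1, 1.6]
gripper_width: 0.0241
t 19.75 along 51.3 mm across -0.0  F along -2.6 across 2.2 z 1.6 w 0.0241
t 20.00 along 59.6 mm across -0.0  F along -2.1 across 3.7 z 2.0 w 0.0240
t 20.17 along 65.6 mm across -0.0  F along -2.1 across 4.1 z 1.4 w 0.0242
```

View pics/b8.png

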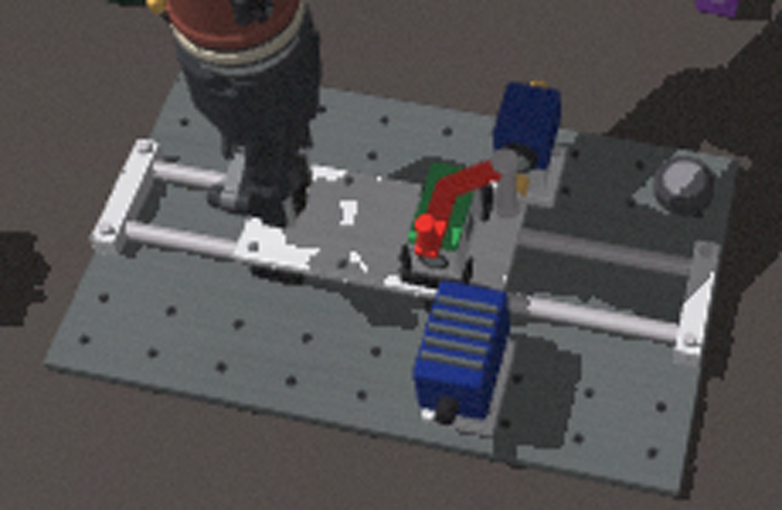

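The slide is moving with the hand and the cell is approaching the head; no ramp is felt yet at 65.6 mm. I'll go in small steps and read the force.

```bash
r(){ python3 -c "
from h import *
rail()"; }
python3 -m inch '[[-0.3,0,0.03,0,0,0,2],[-0.3,0,0.02,0,0,0,2]]' >/dev/null; r
python3 -m inch '[[-0.2,0,0,0,0,0,2],[-0.2,0,0,0,0,0,2]]' >/dev/null; r
python3 -m inch '[[-0.2,0,0,0,0,0,2],[-0.2,0,0,0,0,0,2]]' >/dev/null; r
python3 -m inch '[[-0.2,0,0,0,0,0,2],[-0.2,0,0,0,0,0,2]]' >/dev/null; r
python3 -m inch '[[-0.2,0,0,0,0,0,2]]' >/dev/null; r
```

```text
t 20.38 along 71.5 mm across -0.0  F along -2.6 across 1.9 z 2.5 w 0.0242
t 20.55 along 75.7 mm across -0.0  F along -1.9 across 3.5 z 3.6 w 0.0240
t 20.72 along 78.7 mm across -0.0  F along -7.2 across 2.9 z 3.9 w 0.0239
t 20.88 along 81.1 mm across 0.0  F along -10.7 across 2.8 z 3.0 w 0.0242
t 20.97 along 82.7 mm across 0.0  F along -10.2 across 3.4 z 3.3 w 0.0240
```

The push has risen to 10 N, more than the ramp should give. I'll hold, then back off slightly and look before pushing on.

```bash
r(){ python3 -c "
from h import *
rail()"; }
python3 -m inch '[[0,0,0,0,0,0,2],[0,0,0,0,0,0,2],[0,0,0,0,0,0,2]]' >/dev/null; r
python3 -m inch '[[0.1,0,0,0,0,0,2],[0,0,0,0,0,0,2]]' >/dev/null; r
python3 -m inch '[[0.1,0,0,0,0,0,2],[0,0,0,0,0,0,2]]' >/dev/null; r
python3 - <<'E'
from h import *
s=robot.read_state();print('moment',s['moment'],s['joint_efforts'].round(2))
yaw=np.radians(-13.24);xh=np.array([np.cos(yaw),np.sin(yaw)]);yh=np.array([-xh[1],xh[0]]);c=np.array([.5638,-.1307])
im=robot.camera("wrist");w=robot.camera_info("wrist");cv2.imwrite("pics/w9.png",im)
print([proj(w,[*(c+yh*d+xh*x),z]).round() for d,x,z in((.08,0,.084),(.08,.034,.116),(.095,0,.062))])
E
```

```text
t 21.22 along 84.0 mm across -0.0  F along -5.2 across 3.3 z 2.9 w 0.0245
t 21.38 along 84.0 mm across 0.0  F along -3.8 across 3.5 z 3.9 w 0.0245
t 21.55 along 83.9 mm across -0.0  F along -1.4 across 3.2 z 4.5 w 0.0241
moment [-0.33191991 -0.57238641 -0.03478651] [ 5.300e-01 -3.549e+01 -2.027e+01  1.400e-01  1.170e+00 -2.000e-02]
[array([325.,  -8.]), array([520., -76.]), array([325., -38.])]
```

View pics/w9.png

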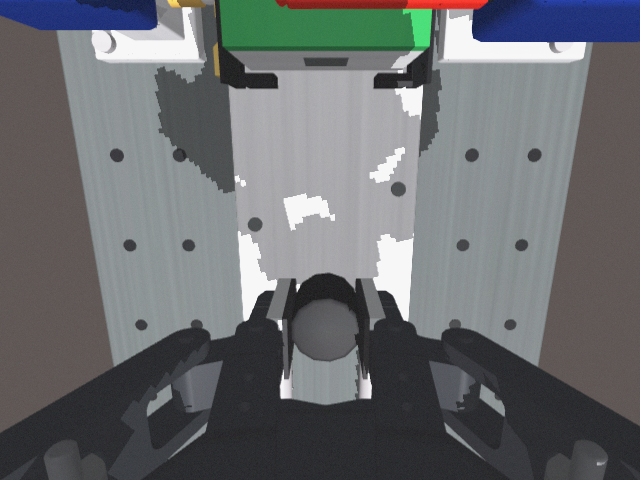

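The knob sits squarely in the pads and nothing is fouling. Held still, the force falls to 5 N and the slide has caught up, so this is the ramp plus damping. The ramp starts near 77 mm, so the notch should be near 104 mm, which fits the scene estimate of 0.101 to 0.107. I'll go on slowly with pauses.

```bash
r(){ python3 -c "
from h import *
rail()"; }
python3 -m inch '[[-0.2,0,0.02,0,0,0,2],[-0.2,0,0.02,0,0,0,2],[0,0,0,0,0,0,2]]' >/dev/null; r
python3 -m inch '[[-0.2,0,0,0,0,0,2],[-0.1,0,0,0,0,0,2],[0,0,0,0,0,0,2],[0,0,0,0,0,0,2]]' >/dev/null; r
python3 -m inch '[[-0.15,0,0,0,0,0,2],[-0.15,0,0,0,0,0,2],[0,0,0,0,0,0,2],[0,0,0,0,0,0,2]]' >/dev/null; r
python3 -m inch '[[-0.15,0,0,0,0,0,2],[-0.15,0,0,0,0,0,2],[0,0,0,0,0,0,2],[0,0,0,0,0,0,2]]' >/dev/null; r
python3 -m inch '[[-0.15,0,0,0,0,0,2],[0,0,0,0,0,0,2],[0,0,0,0,0,0,2]]' >/dev/null; r
python3 -m inch '[[-0.15,0,0,0,0,0,2],[0,0,0,0,0,0,2],[0,0,0,0,0,0,2]]' >/dev/null; r
```

```text
t 21.85 along 86.5 mm across -0.0  F along -4.9 across 2.2 z 5.1 w 0.0244
t 22.18 along 90.2 mm across -0.0  F along -0.7 across 2.6 z 6.6 w 0.0244
t 22.52 along 94.2 mm across -0.0  F along 0.6 across 2.5 z 5.6 w 0.0243
t 22.85 along 98.4 mm across -0.0  F along 3.2 across 3.3 z 6.4 w 0.0241
t 23.10 along 98.8 mm across 0.0  F along -0.2 across 2.6 z 4.8 w 0.0239
t 23.35 along 99.0 mm across 0.0  F along -3.3 across 2.5 z 5.1 w 0.0240
```

The force flipped to +3.2 N (pulled forward) at 98.4 mm, then to -3.3 N at 99.0 mm, so the ball is in the notch near 98.8 mm. I'll confirm with a small pull back, and with the lamp's position in w4.

```bash
r(){ python3 -c "
from h import *
rail()"; }
python3 -m inch '[[0.1,0,0,0,0,0,2],[0,0,0,0,0,0,2],[0,0,0,0,0,0,2]]' >/dev/null; r
python3 -m inch '[[0.1,0,0,0,0,0,2],[0,0,0,0,0,0,2],[0,0,0,0,0,0,2]]' >/dev/null; r
python3 - <<'E'
from h import *
s=robot.read_state();w=dict(robot.camera_info("wrist"));Tn=np.array(w['pose']);M=R.from_rotvec(s['ee_rot']).as_matrix()
Rel=np.eye(4);Rel[:3,:3]=M.T@Tn[:3,:3];Rel[:3,3]=M.T@(Tn[:3,3]-s['tcp_pos'])
yw=np.radians(-13.28);A=np.eye(4);A[:3,:3]=[[np.cos(yw),0,-np.sin(yw)],[np.sin(yw),0,np.cos(yw)],[0,-1,0]];A[:3,3]=[.6222,-.1444,.1852];w['pose']=A@Rel
im=cv2.imread("pics/w4.png");hsv=cv2.cvtColor(im,cv2.COLOR_BGR2HSV);m=cv2.inRange(hsv,(105,100,30),(130,255,255))
yaw=np.radians(-13.24);xh=np.array([np.cos(yaw),np.sin(yaw)]);yh=np.array([-xh[1],xh[0]]);c=np.array([.5638,-.1307])
for r in(240,250,260,270,280,290):
    x=np.flatnonzero(m[r,400:520])+400
    for z in(.095,.085):
        a,b=[(ray(w,(u,r),z)[:2]-c)@yh*1e3 for u in(x.min(),x.max()+1)];print(r,x.min(),x.max(),z,round(a,1),round(b,1),'mid',round((a+b)/2,1),'x',((ray(w,(460,r),z)[:2]-c)@xh*1e3).round())
E
```

```text
t 23.60 along 98.8 mm across -0.0  F along -1.7 across 1.8 z 5.4 w 0.0239
t 23.85 along 98.7 mm across -0.0  F along 1.2 across 3.4 z 5.4 w 0.0239
240 424 501 0.095 63.5 113.7 mid 88.6 x 60.0
240 424 501 0.085 66.2 118.7 mid 92.4 x 63.0
250 424 444 0.095 63.9 77.6 mid 70.8 x 67.0
250 424 444 0.085 66.7 80.9 mid 73.8 x 70.0
260 423 443 0.095 63.8 77.5 mid 70.6 x 74.0
260 423 443 0.085 66.5 80.8 mid 73.7 x 77.0
270 422 497 0.095 63.6 113.6 mid 88.6 x 81.0
270 422 497 0.085 66.3 118.6 mid 92.4 x 85.0
280 421 496 0.095 63.4 113.8 mid 88.6 x 88.0
280 421 496 0.085 66.1 118.7 mid 92.4 x 92.0
290 423 442 0.095 65.2 78.6 mid 71.9 x 95.0
290 423 442 0.085 68.0 82.0 mid 75.0 x 99.0
```

Moving the command back 2 mm changes the force from -3.3 to +1.2 N while the slide stays within 0.3 mm, as a detent would. One gentle forward test, well short of the flank's yield, will rule out the ramp.

```bash
r(){ python3 -c "
from h import *
rail()"; }
python3 -m inch '[[-0.15,0,0,0,0,0,2],[-0.1,0,0,0,0,0,2],[0,0,0,0,0,0,2],[0,0,0,0,0,0,2],[0,0,0,0,0,0,2]]' >/dev/null; r
python3 -m inch '[[-0.1,0,0,0,0,0,2],[0,0,0,0,0,0,2],[0,0,0,0,0,0,2],[0,0,0,0,0,0,2],[0,0,0,0,0,0,2]]' >/dev/null; r
python3 -m inch '[[0.2,0,0,0,0,0,2],[0,0,0,0,0,0,2],[0,0,0,0,0,0,2],[0,0,0,0,0,0,2]]' >/dev/null; r
python3 -m inch '[[0.05,0,0,0,0,0,2],[0,0,0,0,0,0,2],[0,0,0,0,0,0,2],[0,0,0,0,0,0,2]]' >/dev/null; r
```

```text
t 24.27 along 99.1 mm across 0.0  F along -4.8 across 2.8 z 5.3 w 0.0238
t 24.68 along 99.2 mm across 0.0  F along -6.4 across 2.1 z 5.0 w 0.0242
t 25.02 along 98.9 mm across -0.0  F along -2.1 across 2.7 z 5.5 w 0.0246
t 25.35 along 98.9 mm across -0.0  F along -1.3 across 2.7 z 4.3 w 0.0243
```

The slide holds at 99.1 ± 0.1 mm under 6.4 N, so it is in the notch. I'll take a final look before handing in.

```bash
python3 - <<'E'
from h import *
im=robot.camera("scene");cv2.imwrite("pics/b10.png",cv2.resize(im[190:390,60:580],(780,300),interpolation=cv2.INTER_CUBIC))
rail();print(robot.read_state()['qd'].round(3))
E
```

```text
t 25.40 along 98.9 mm across -0.0  F along -0.2 across 3.3 z 4.7 w 0.0243
[-0.    -0.    -0.    -0.002 -0.     0.001]
```

View pics/b10.png

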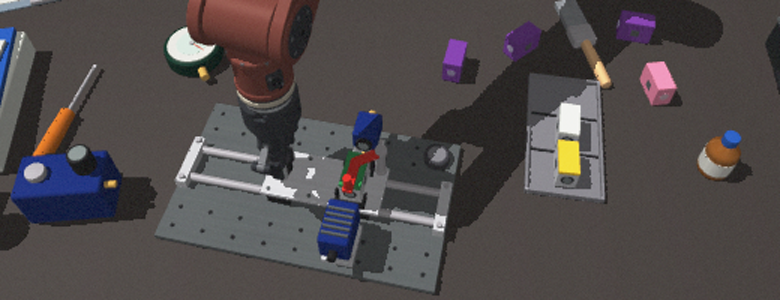

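The cell sits in line between lamp (340,230) and detector (367,130), the lever lies shut across it, the knob is held, and the other things are undisturbed.

```bash
python3 -c "
from h import *
robot.job_done();rail()"
```

```text
the job is handed in; nothing more can be done
the job is handed in; nothing more can be done
```

The green cell is in the slide's pocket with the lever shut over it, and the slide is in its notch with the fingers still holding the knob. I handed the job in at about 25.4 s of the 72 s; it gives no verdict.

- **Cell:** It touched the deck at the expected height. After release, the cap's centre measured within about 1 mm of the seat.
- **Lever:** I swung it through its full arc with its knob caged between the fingers. It met its stop with about 3 N, and later pictures show it lying across the cell.
- **Slide:** The ball pulled the slide forward at about 98.4 mm of travel. After that it stayed between 98.7 and 99.2 mm, with the force along the rail running from +1.2 to -6.4 N, so it sits in the notch and was not forced through. I left it at 98.9 mm, still, with about -1 N along the rail and the grip set to 60 N.
- **Other things:** The last picture shows the white and yellow cells and the rest apparently where they were; I did not measure them again.

Some checks disagreed or were loose:
- **Ramp force:** The push briefly reached about 10 N while moving on the ramp, more than the 4 to 6 N given. It fell to 5 N at rest, so I put the excess down to damping.
- **Ramp start:** I felt the ramp begin near 77 mm, which would put the notch near 105 mm rather than 98.9 mm.
- **Beam position:** Camera estimates of the beam's place along the rail spread from about 79 to 107 mm, so its exact position rests on feel.
- **Hold on the knob:** A small sideways load of about 3 N and an upward load of about 5 N remained, and the fingers read 24 mm on the 26 mm knob.

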